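# Return a mixed handful of moulded parts to their stock boxes

### The job

Sort the five loose moulded parts on the packing bench back into stock: put each one into the empty front bay of the cardboard box that holds its own kind (blue handles, yellow knobs, green saddle). They must lie flat on the bay floor, the same way up as they lie now, none on top of another. Leave the tape roll and the stamp where they stand.

Things in the scene. Friction and masses are not known exactly. Their poses are not given: they have to be found in the camera images.
- handle_a: Loose blue moulded pull handle lying on its two feet, about 35 g: straight bar 76 mm long (own x), 22 mm wide (own y, flat sides to grip across), overall height 22 mm; the bar is the top 12 mm. Origin: centre of the underside, on the table; z up. Two alike, interchangeable.
- handle_b: Loose blue moulded pull handle lying on its two feet, about 35 g: straight bar 76 mm long (own x), 22 mm wide (own y, flat sides to grip across), overall height 22 mm; the bar is the top 12 mm. Origin: centre of the underside, on the table; z up. Two alike, interchangeable.
- knob_a: Loose yellow round knob, about 35 g: plain cylinder 36 mm diameter, 24 mm high, with a small dark metal insert on top. Origin: centre of the underside; z up. Two alike, interchangeable.
- knob_b: Loose yellow round knob, about 35 g: plain cylinder 36 mm diameter, 24 mm high, with a small dark metal insert on top. Origin: centre of the underside; z up. Two alike, interchangeable.
- saddle: Loose green pipe saddle, about 35 g: flat foot 64 mm long (own x), 26 mm wide (own y), 8 mm thick with a dark screw hole at each end, and a hump 30 mm long and 26 mm wide in the middle, 22 mm high overall. Flat sides to grip across own y. Origin: centre of the underside; z up.
- box_blue: Fixed cardboard box, 180 (x) by 198 (y) mm, walls and floor 4 mm, rims 50 mm above the table. Rear compartment (x +59 to +117 mm) full of blue pull handles, rising to about 60 mm. Front (-x) bay empty, inside 110 (x) by 190 (y) mm. Origin: at table level under the bay's centre; bay walls at x +-55, y +-95 mm; its floor 4 mm above the origin. z up.
- box_yellow: Fixed cardboard box, 180 (x) by 198 (y) mm, walls and floor 4 mm, rims 50 mm above the table. Rear compartment (x +59 to +117 mm) full of yellow round knobs, rising to about 60 mm. Front (-x) bay empty, inside 110 (x) by 190 (y) mm. Origin: at table level under the bay's centre; bay walls at x +-55, y +-95 mm; its floor 4 mm above the origin. z up.
- box_green: Fixed cardboard box, 180 (x) by 198 (y) mm, walls and floor 4 mm, rims 50 mm above the table. Rear compartment (x +59 to +117 mm) full of green pipe saddles, rising to about 60 mm. Front (-x) bay empty, inside 110 (x) by 190 (y) mm. Origin: at table level under the bay's centre; bay walls at x +-55, y +-95 mm; its floor 4 mm above the origin. z up.
- tape: Loose bystander: brown tape roll lying flat, 60 mm outer diameter, 24 mm high. Origin: centre of the underside. To be left alone.
- stamp: Loose bystander: wooden hand stamp standing upright, foot 48 mm diameter, 52 mm high. Origin: centre of the underside. To be left alone.
There are look-alikes about, which are no part of the job. What is shaped like the handle_a but grey, pink or red is not meant.

How it is judged:
By the outcome, as a careful person would: the job done as asked, in the order asked, and still so for the second after the job is handed in, with the robot touching nothing.
It also fails if it takes over 128 s, if anything falls off the work surface, if the arm or the gripper's body presses on something with over 40 N, if the wrist force passes 120 N, or if a joint passes its speed limit or range.

### The arm

A 6-joint arm with a two-finger parallel gripper is mounted at the origin on the work surface. World frame = base frame: x ahead of the robot, y to its left, z up, the work surface at z = 0. Lengths are in m, angles in rad, forces in N, time in s.
With the tool pointing down it reaches from about 0.375 to 0.9 m from the base axis. Payload 3.1 kg.
Tool frame: the origin (TCP) lies midway between the tips of the shut fingers; the grasp point (between the pads) lies 19 mm behind it (ctrl.hold_point_z is the distance from the TCP to the grasp point, in m); z points along the fingers, y is the line along which they close (so a half turn about z gives the same grasp; the last joint's range is limited). The gripper opens to 85 mm and grips with 20 to 120 N. Pads are 22 mm wide; open, the fingers measure 114 mm over their backs; the gripper's body (76 mm by 85 mm) begins 54 mm behind the grasp point. The pads swing forward as they close: fully open they stand 13 mm farther back than shut.
Start: joints at [-1.512, 0.527, 1.433, -0, 1.181, -0.178], TCP at [0.147, -0.608, 0.209] pointing down, gripper open.
Joint ranges: [-3.08, 3.08], [-0.75, 2.2], [0.22, 2.44], [-1.43, 4.57], [0, 2.65], [-2.85, 2.85]. Speed limits (rad/s): [2.79, 2.79, 3.14, 3.14, 3.14, 3.14].

### API

Orientations are given as a unit quaternion [w, x, y, z].
In Python, from bench import ctrl gives the robot as it stands.
- The arm moves only by the shell command python3 -m creep 'ROWS' [FORCE]. ROWS is JSON, a list of rows, each a list of 7 numbers: the shift along the world's x, y, z in cm, then the turn, a rotation vector about the world's x, y, z in degrees, then the opening, from -1 (shut) to 1 (fully open). In form: [[dx, dy, dz, wx, wy, wz, gripper], ...]. A call has 1 to 12 rows; each row shifts and turns the commanded pose from where the row before left it; what a row does not reach is not made up. A row lasts 1/10 s, in which the tool goes at most 50 mm and 8.59 degrees, less where a joint would pass 70% of its speed; a pose out of reach is approached as far as the arm can. A call is refused whole if a number of a shift passes 5 or a number of a turn 8.59, either way. A call with a gripper value outside its range is refused whole. The fingers move at their own pace and stop on an object; FORCE is the grip in N (left out, the last holds). Time passes only in rows, so rows that do not move let the fingers close. It gives the time, the measured TCP pose, the force, the opening and the grip force at its end, in the units of the state.
- ctrl.get_obs(): the state, without advancing time (a new reading comes with each control period).
- ctrl.capture(name): name is "scene" or "top" or "wrist"; returns the picture (420x560x3 uint8, blue, green, red); there is no depth.
- ctrl.camera_params(name): a dict with "camera_matrix" (3x3 intrinsics, pixels), "R" (3x3) and "t" (3): a world point X has camera coordinates R X + t; the wrist camera has in their place "mount" (4x4, takes a point from camera to tool coordinates, whose origin is the TCP and whose axes are the flange's). Camera axes: x right, y down, z forward; pixel columns grow to the right and rows downward; lengths in m; the calibration is good to about 2 mm. A picture is of the moment at which its call begins: read the wrist's pose just before it. camera_params takes no time and is no camera call.
- ctrl.close_job(): hands the job in; it is judged then, once.
The state is a dict: "clock": time; "joint_pos": joint angles; "qd": joint speeds; "effort": joint torques, N m; "ee_pos": TCP position; "tcp_rot": TCP orientation; "contact_force": force on the tool from outside, world axes, zero at the start; "wrist_torque": the same for the moment, N m; "opening": finger opening in m; "gripper_force": force on a finger pad.
Only numpy, scipy, OpenCV 4.12 (cv2) and the standard library are available. Lean on these libraries where they do the work, as an engineer would, in place of code of your own. Each camera call takes 0.05 s, during which the arm holds its last target. There are 200 camera calls.

## Working session

There is one attempt and no reset: what is moved stays moved. The work goes in short steps, Python scripts to look and compute and a shell command to move; the robot and the scene stay as the last step left them, time stands still between calls to the robot, and variables do not carry over. Pictures are saved under pics/ and viewed, at most 14 in all, crops included, and the job is handed in when it is done.

```bash
mkdir -p pics; ls
python3 - <<'E'
from bench import ctrl
import cv2,numpy as np
for n in("scene","top"):
    cv2.imwrite(f"pics/{n}0.png",ctrl.capture(n)); p=ctrl.camera_params(n); print(n,{k:np.round(v,3).tolist() for k,v in p.items()})
print({k:np.round(v,3).tolist() for k,v in ctrl.camera_params("wrist").items()})
print(ctrl.get_obs(),ctrl.hold_point_z)
E
```

```text
pics
scene {'camera_matrix': [[509.06, 0.0, 266.206], [0.0, 509.06, 202.096], [0.0, 0.0, 1.0]], 'R': [[0.773, 0.634, -0.023], [0.328, -0.431, -0.841], [-0.543, 0.642, -0.541]], 't': [-0.354, -0.11, 1.337]}
top {'camera_matrix': [[523.863, 0.0, 274.01], [0.0, 523.863, 205.718], [0.0, 0.0, 1.0]], 'R': [[0.028, -0.999, 0.032], [-0.987, -0.033, -0.16], [0.161, -0.027, -0.987]], 't': [-0.021, 0.462, 1.12]}
{'camera_matrix': [[295.09, 0.0, 281.017], [0.0, 295.09, 202.069], [0.0, 0.0, 1.0]], 'mount': [[0.0, -0.966, -0.258, 0.065], [1.0, 0.0, 0.0, 0.0], [-0.0, -0.258, 0.966, -0.166], [0.0, 0.0, 0.0, 1.0]]}
{'clock': 0.1, 'joint_pos': array([-1.51249416e+00,  5.28401911e-01,  1.43379332e+00, -2.57003760e-05,
        1.18140878e+00, -1.78474928e-01]), 'qd': array([-0.00085162, -0.00068975, -0.0052744 ,  0.00153178,  0.00087484,
       -0.00095188]), 'effort': array([-4.18223080e-04, -4.43305421e+01, -1.78587198e+01, -1.93387532e-04,
        3.87140593e-03, -8.47501610e-06]), 'ee_pos': array([ 0.14660158, -0.60684048,  0.20800779]), 'tcp_rot': array([-1.00458064e-03,  9.92999178e-01,  1.18116983e-01,  4.85295463e-05]), 'contact_force': array([-0.33053749,  0.25327818,  0.26807211]), 'wrist_torque': array([ 0.04135533, -0.00133032, -0.0147243 ]), 'gripper_force': 0.0, 'opening': 0.08540553121745582} 0.0187
```

View pics/top0.png

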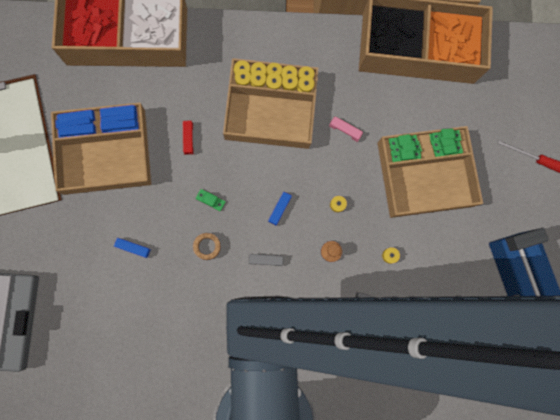

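View pics/scene0.png

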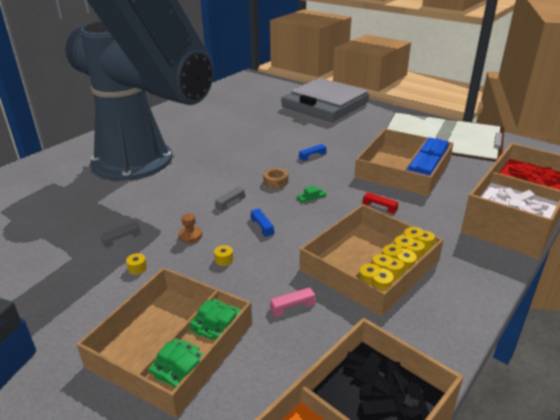

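Top view: the candidate blues are (280,208) and (132,247). The look-alikes are red (188,137), pink (346,128) and grey (266,260), plus a dark one at scene (122,232). Knobs are at (339,204) and (392,256), not the stock at (275,75). The saddle is at (210,200), not the stock at (404,148) and (446,142). Tape is at (207,246) and the stamp at (331,251). I choose the loose blue, yellow and green parts.

```bash
cat > h.py <<'E'
import numpy as np,cv2
from scipy.spatial.transform import Rotation as Rot
from bench import ctrl
RNG={'blue':((100,120,60),(128,255,255)),'yellow':((22,120,90),(34,255,255)),'green':((50,110,50),(85,255,255)),'brown':((8,60,60),(21,255,255))}
def pose(name,obs=None):
    p=ctrl.camera_params(name);K=np.array(p['camera_matrix'])
    if name=='wrist':
        o=ctrl.get_obs() if obs is None else obs
        q=o['tcp_rot'];T=np.eye(4);T[:3,:3]=Rot.from_quat([q[1],q[2],q[3],q[0]]).as_matrix();T[:3,3]=o['ee_pos']
        M=T@np.array(p['mount']);return K,M[:3,:3],M[:3,3]
    R=np.array(p['R']);return K,R.T,-R.T@np.array(p['t'])
def cast(cam,px,z):
    K,R,c=cam;px=np.atleast_2d(np.asarray(px,float))
    d=np.c_[px,np.ones(len(px))]@np.linalg.inv(K).T@R.T
    return c[:2]+d[:,:2]*((z-c[2])/d[:,2])[:,None]
def blobs(img,cam,col,z,amin=40):
    m=cv2.inRange(cv2.cvtColor(img,cv2.COLOR_BGR2HSV),*map(np.array,RNG[col]))
    m=cv2.morphologyEx(m,cv2.MORPH_CLOSE,np.ones((3,3)))
    out=[]
    for c in cv2.findContours(m,cv2.RETR_EXTERNAL,cv2.CHAIN_APPROX_NONE)[0]:
        if cv2.contourArea(c)<amin: continue
        w=cast(cam,c[:,0],z)*1000
        (cx,cy),(a,b),_=cv2.minAreaRect(w.astype(np.float32))
        bp=cv2.boxPoints(cv2.minAreaRect(w.astype(np.float32)))
        e=max((bp[1]-bp[0],bp[2]-bp[1]),key=np.linalg.norm)
        ang=np.degrees(np.arctan2(e[1],e[0]))%180
        out.append((c[:,0].mean(0).round().tolist(),round(cx),round(cy),'size',round(max(a,b)),round(min(a,b)),'ang',round(ang)))
    return out
E
python3 - <<'E'
from h import *
i=cv2.imread('pics/top0.png');cam=pose('top')
for col in('blue','yellow','green'):
    for b in blobs(i,cam,col,0.02): print(col,b)
for n,cs in dict(blue=[(53,113),(143,105),(149,185),(57,193)],yellow=[(231,60),(318,67),(312,147),(224,138)],green=[(380,137),(470,126),(482,208),(390,217)]).items():
    w=cast(cam,cs,.05)*1000; print(n,w.round().tolist(),w.mean(0),np.linalg.norm(np.roll(w,-1,0)-w,axis=1).round())
cv2.imwrite('pics/c1.png',cv2.resize(i[50:275,45:495],(800,400),interpolation=cv2.INTER_CUBIC))
E
```

```text
blue ([543.0, 270.0], 337, -611, 'size', 121, 44, 'ang', 20)
blue ([513.0, 266.0], 347, -550, 'size', 147, 54, 'ang', 37)
blue ([132.0, 247.0], 363, 303, 'size', 78, 21, 'ang', 73)
blue ([280.0, 208.0], 461, -20, 'size', 76, 21, 'ang', 154)
blue ([75.0, 123.0], 641, 451, 'size', 86, 55, 'ang', 99)
blue ([118.0, 119.0], 656, 354, 'size', 82, 57, 'ang', 99)
yellow ([391.0, 255.0], 363, -270, 'size', 38, 31, 'ang', 92)
yellow ([338.0, 204.0], 475, -151, 'size', 36, 34, 'ang', 92)
yellow ([274.0, 76.0], 774, 3, 'size', 189, 63, 'ang', 86)
green ([210.0, 199.0], 475, 136, 'size', 62, 25, 'ang', 65)
green ([404.0, 148.0], 612, -305, 'size', 70, 58, 'ang', 100)
green ([446.0, 142.0], 629, -401, 'size', 70, 61, 'ang', 100)
blue [[653.0, 490.0], [679.0, 293.0], [497.0, 268.0], [473.0, 464.0]] [575.48387292 378.9964129 ] [199. 184. 198. 182.]
yellow [[794.0, 101.0], [786.0, -98.0], [596.0, -87.0], [610.0, 109.0]] [696.51121359   6.32447438] [200. 190. 197. 185.]
green [[625.0, -240.0], [659.0, -446.0], [471.0, -467.0], [444.0, -262.0]] [ 549.74267683 -353.66411435] [208. 189. 207. 182.]
```

View pics/c1.png

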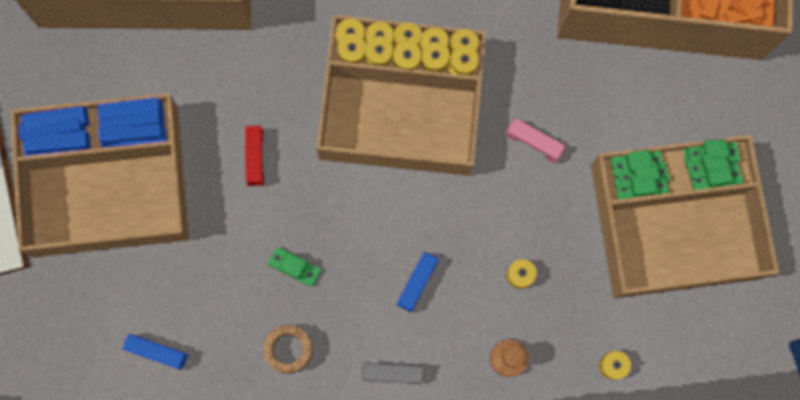

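The crop confirms the choice: blue handles at (418,282) and (155,351), knobs at (522,273) and (616,364), saddle at (295,266). Sizes match (78x21, 76x21, 62x25), and the box rims fit 180x198. Bay centres are about blue (545,375) at 8°, yellow (666,8) at -3° and green (519,-358) at 8°. I'll start with the far right knob.

```bash
python3 -m creep '[[2,3,-0.5,0,0,0,1],[2,3,-0.5,0,0,0,1],[2,3,-0.5,0,0,0,1],[2,3,-0.5,0,0,0,1],[2,3,-0.5,0,0,0,1],[2,3,-0.5,0,0,0,1],[2,3,-0.5,0,0,0,1],[2,3,-0.5,0,0,0,1],[2,3,-0.5,0,0,0,1],[2,3,-0.5,0,0,0,1],[1.6,3.6,-0.5,0,0,0,1],[0,0,0,0,0,0,1]]' 30
cat > look.py <<'E'
import sys
from h import *
col,z=sys.argv[1],float(sys.argv[2])
o=ctrl.get_obs();cam=pose('wrist',o);i=ctrl.capture('wrist')
q=o['tcp_rot'];r=Rot.from_quat([q[1],q[2],q[3],q[0]]).as_matrix()
print('t',round(o['clock'],1),'tcp',(o['ee_pos']*1000).round(1),'phi',np.degrees(np.arctan2(r[1,0],r[0,0])).round(1),'tilt',r[:2,2].round(3))
for b in blobs(i,cam,col,z,150): print(b)
if len(sys.argv)>3: cv2.imwrite('pics/'+sys.argv[3],i)
E
python3 look.py yellow 0.024 w1.png
```

```text
clock: 1.3
ee_pos: [0.3623, -0.266, 0.1529]
tcp_rot: [-0.003, 0.993, 0.121, -0.001]
contact_force: [0.1, 0.5, -0.6]
opening: 0.0856
gripper_force: 0.0
t 1.3 tcp [ 362.3 -266.   152.9] phi 13.8 tilt [-0.003  0.005]
([288.0, 187.0], 365, -272, 'size', 37, 34, 'ang', 14)
([193.0, 42.0], 475, -155, 'size', 41, 34, 'ang', 59)
```

View pics/w1.png

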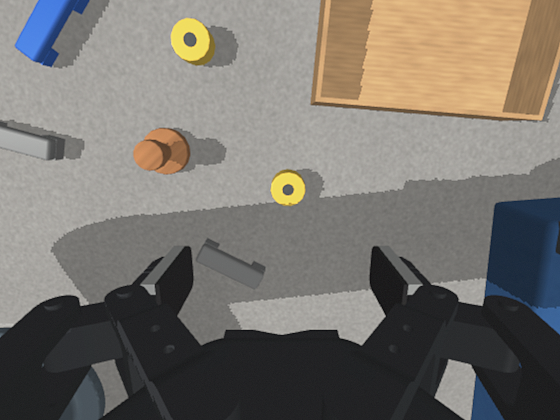

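The wrist view shows the knob at (288,187), the stamp at (160,150), and a dark grey look-alike at (232,262) clear of the fingers. Descending.

```bash
python3 -m creep '[[0.3,-0.5,-3,0,0,0,1],[0,0,-4,0,0,0,1],[0,0,-4,0,0,0,1],[0,0,-2.5,0,0,0,1],[0,0,-1.3,0,0,0,1],[0,0,0,0,0,0,1],[0,0,0,0,0,0,-1],[0,0,0,0,0,0,-1],[0,0,0,0,0,0,-1],[0,0,0,0,0,0,-1],[0,0,0,0,0,0,-1],[0,0,0,0,0,0,-1]]' 30
```

```text
clock: 2.55
ee_pos: [0.3658, -0.2766, 0.0062]
tcp_rot: [0.0, 0.993, 0.118, 0.0]
contact_force: [0.2, -0.2, 0.9]
opening: 0.0002
gripper_force: 0.0
```

```bash
python3 look.py yellow 0.024 w2.png
```

```text
t 2.5 tcp [ 365.8 -276.6    6.2] phi 13.6 tilt [ 0.    -0.001]
([268.0, 235.0], 371, -267, 'size', 37, 27, 'ang', 128)
([90.0, 4.0], 458, -168, 'size', 25, 5, 'ang', 104)
```

View pics/w2.png

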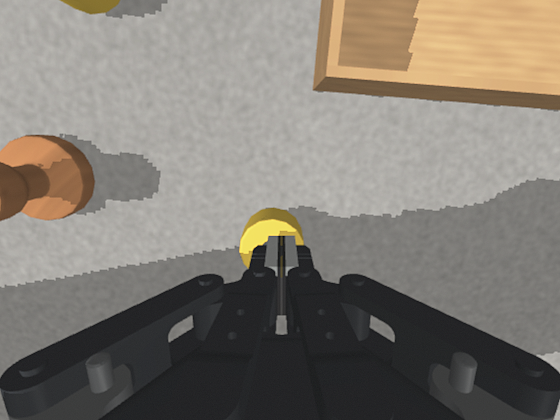

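Run:
```python
from h import *
i=ctrl.capture('scene');t=ctrl.capture('top')
a=cv2.resize(i[170:300,60:230],(520,400),interpolation=cv2.INTER_CUBIC)
b=cv2.resize(t[200:290,340:450],(275,225));b=cv2.copyMakeBorder(b,0,175,0,0,cv2.BORDER_CONSTANT)
cv2.imwrite('pics/s2.png',np.hstack([a,b]))
```

```text
(no output)
```

View pics/s2.png

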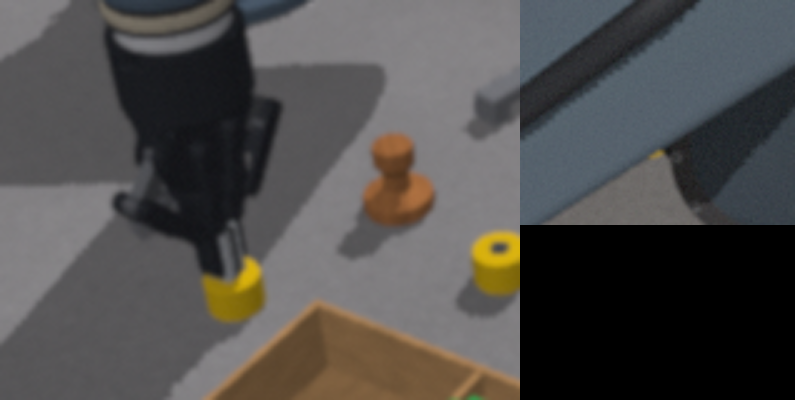

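Run:
```python
from h import *
p=ctrl.camera_params('scene');K=p['camera_matrix'];R=np.array(p['R']);t=np.array(p['t'])
o=ctrl.get_obs();e=o['ee_pos']
for X in (e,e+[0,0,.02],e+[0,0,.03],[.365,-.272,.024],[.365,-.272,0]):
    c=K@(R@np.array(X)+t);print(np.round(X,3),c[:2]/c[2])
cam=pose('scene')
for z in(0,.006,.024):print(z,cast(cam,[(134.5,261)],z))
i=cv2.imread('pics/scene0.png');print(blobs(i,cam,'yellow',.012)[:]);print(blobs(ctrl.capture('scene'),cam,'yellow',.012))
```

```text
[ 0.366 -0.276  0.006] [134.93081225 268.04279194]
[ 0.366 -0.276  0.026] [133.1795578  259.75692328]
[ 0.366 -0.276  0.036] [132.28882956 255.54254016]
[ 0.365 -0.272  0.024] [135.0469855  259.23316741]
[ 0.365 -0.272  0.   ] [137.10921203 269.11645197]
0 [[ 0.34160044 -0.25968752]]
0.006 [[ 0.34829063 -0.26374874]]
0.024 [[ 0.36836118 -0.2759324 ]]
[([136.0, 263.0], 362, -269, 'size', 64, 35, 'ang', 151), ([223.0, 255.0], 475, -151, 'size', 62, 35, 'ang', 133), ([396.0, 256.0], 738, 54, 'size', 211, 68, 'ang', 86)]
[([136.0, 264.0], 365, -272, 'size', 57, 35, 'ang', 149), ([223.0, 255.0], 475, -151, 'size', 62, 35, 'ang', 133), ([396.0, 256.0], 739, 54, 'size', 210, 67, 'ang', 86)]
```

The scene view shows the shut tips at about z = 25 mm, over the knob's top at crop (230,275), while ee z reads 6 mm. The knob has not moved. I'll open, lift, and compare the reading with the camera in free air.

```bash
python3 -m creep '[[0,0,1,0,0,0,-1],[0,0,3,0,0,0,-1],[0,0,3,0,0,0,-1],[0,0,0,0,0,0,-1],[0,0,0,0,0,0,-1]]'
python3 - <<'E'
from h import *
o=ctrl.get_obs();e=o['ee_pos']
i=ctrl.capture('scene')
p=ctrl.camera_params('scene');K=p['camera_matrix'];R=np.array(p['R']);t=np.array(p['t'])
def pr(X):
    c=K@(R@np.array(X)+t);return c[:2]/c[2]
u=pr(e);print(e,u,pr(e+[0,0,.019]))
x0,y0=90,180
w=cv2.resize(i[y0:280,x0:200],(660,600),interpolation=cv2.INTER_CUBIC)
for X,c in((e,(0,0,255)),(e+[0,0,.019],(0,255,255))):
    a=(pr(X)-[x0,y0])*6;cv2.circle(w,tuple(int(v) for v in a),4,c,-1)
cv2.imwrite('pics/s3.png',w)
E
```

```text
clock: 3.25
ee_pos: [0.366, -0.2769, 0.0769]
tcp_rot: [0.001, 0.993, 0.118, 0.001]
contact_force: [-0.3, -0.7, -0.5]
opening: -0.0002
gripper_force: 0.0
[ 0.36596186 -0.27686767  0.07688068] [128.46013009 237.94795834] [126.6531995  229.40455451]
```

View pics/s3.png

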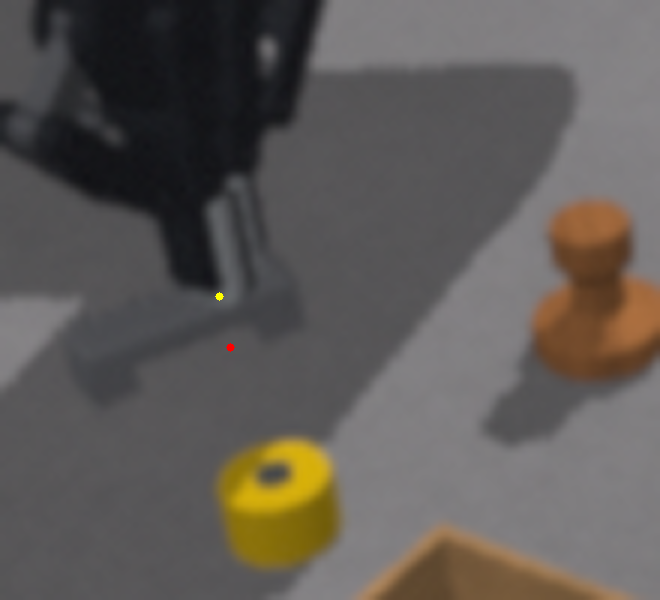

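In free air the tip at (222,292) sits on the +19 mm marker, so the true tip is about 19 mm above the reported ee z. That offset is consistent with the contact view, so I'll use ee z ≈ -17 for table grasps and watch the force.

```bash
python3 -m creep '[[-0.2,0.5,0,0,0,0,1],[0,0,0,0,0,0,1],[0,0,0,0,0,0,1],[0,0,0,0,0,0,1],[0,0,0,0,0,0,1],[0,0,0,0,0,0,1],[0,0,-2,0,0,0,1],[0,0,-3,0,0,0,1],[0,0,-2,0,0,0,1],[0,0,-1,0,0,0,1],[0,0,-0.5,0,0,0,1],[0,0,0,0,0,0,1]]' 30; python3 -m creep '[[0,0,-0.5,0,0,0,1],[0,0,-0.4,0,0,0,1],[0,0,0,0,0,0,1],[0,0,0,0,0,0,-1],[0,0,0,0,0,0,-1],[0,0,0,0,0,0,-1],[0,0,0,0,0,0,-1],[0,0,0,0,0,0,-1],[0,0,0,0,0,0,-1],[0,0,0,0,0,0,-1]]' 30
```

```text
clock: 4.5
ee_pos: [0.3636, -0.2715, -0.0093]
tcp_rot: [-0.0, 0.993, 0.118, -0.0]
contact_force: [0.6, -0.8, 0.4]
opening: 0.0855
gripper_force: 0.0
clock: 5.5
ee_pos: [0.3637, -0.2716, -0.0178]
tcp_rot: [0.0, 0.993, 0.118, 0.0]
contact_force: [-0.2, 0.3, 4.9]
opening: 0.035
gripper_force: 29.8
```

```bash
python3 -m creep '[[0,0,2,0,0,0,-1],[0,0,4,0,0,0,-1],[0,0,4,0,0,0,-1],[0,0,4,0,0,0,-1],[3,2.4,1,0,0,-2,-1],[3,2.4,1,0,0,-2,-1],[3,2.4,0,0,0,-2,-1],[3,2.4,0,0,0,-2,-1],[3,2.4,0,0,0,-2,-1],[3,2.4,0,0,0,-2,-1],[3,2.4,0,0,0,-2,-1],[3,2.4,0,0,0,-2,-1]]' 30; python3 -m creep '[[3,2.4,0,0,0,-0.6,-1],[3,2.4,0,0,0,0,-1],[0,0,0,0,0,0,-1],[0,0,0,0,0,0,-1]]'; python3 look.py yellow 0.06 w4.png
```

```text
clock: 6.7
ee_pos: [0.6042, -0.0781, 0.1413]
tcp_rot: [-0.0, 1.0, -0.022, -0.001]
contact_force: [0.9, -1.3, -0.0]
opening: 0.0349
gripper_force: 30.2
clock: 7.1
ee_pos: [0.663, -0.0308, 0.1408]
tcp_rot: [0.0, 1.0, -0.026, -0.001]
contact_force: [0.3, 0.8, -0.6]
opening: 0.0348
gripper_force: 30.2
t 7.1 tcp [663.  -30.8 140.8] phi -2.9 tilt [-0.002  0.   ]
([281.0, 261.0], 606, -28, 'size', 82, 69, 'ang', 177)
([236.0, 83.0], 759, 2, 'size', 182, 60, 'ang', 87)
```

View pics/w4.png

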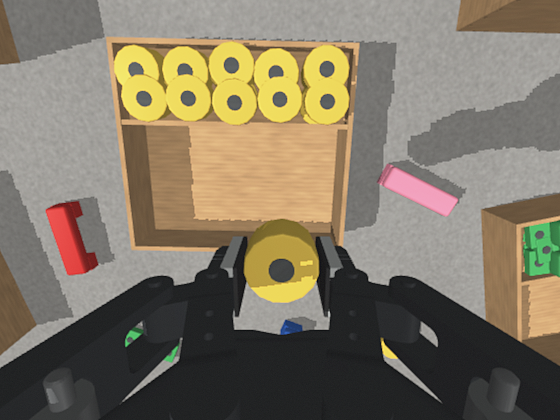

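The wrist view shows the knob held upright, with the bay rim corners at (133,247), (343,245), (348,126) and (122,122). I'll check these against the bay estimate.

```bash
sed -i "s/T\[:3,3\]=o\['ee_pos'\]/T[:3,3]=o['ee_pos']+np.array([0,0,.019])/" h.py
python3 - <<'E'
from h import *
w=cast(pose('wrist'),[(133,247),(343,245),(348,126),(122,122)],.05)*1000
print(w.round(),w.mean(0))
E
```

```text
[[614. 120.]
 [605. -91.]
 [721. -95.]
 [736. 108.]] [669.15779362  10.48099924]
```

Bay centre measures (669,10), which agrees with the estimate. Placing.

```bash
python3 -m creep '[[0.2,0,-4,0,0,0,-1],[0,0,-4,0,0,0,-1],[0,0,-4,0,0,0,-1],[0,0,-2,0,0,0,-1],[0,0,-0.8,0,0,0,-1],[0,0,-0.4,0,0,0,-1],[0,0,0,0,0,0,-1],[0,0,0,0,0,0,0.3],[0,0,0,0,0,0,0.3],[0,0,0,0,0,0,0.3],[0,0,0,0,0,0,0.3],[0,0,0,0,0,0,0.3]]'; python3 -m creep '[[0,0,1,0,0,0,0.3],[0,0,4,0,0,0,0.3],[0,0,4,0,0,0,0.3],[0,0,4,0,0,0,0.3],[-2,-1.2,3,0,0,0,1],[-4,-2.5,0,0,0,0,1],[-4,-2.5,0,0,0,0,1],[-4,-2.5,0,0,0,0,1],[-4,-2.5,0,0,0,0,1],[-1,-1,0,0,0,0,1],[0,0,0,0,0,0,1],[0,0,0,0,0,0,1]]';  python3 look.py yellow 0.024 w5.png
```

```text
clock: 8.35
ee_pos: [0.6658, -0.0315, -0.0097]
tcp_rot: [0.0, 1.0, -0.026, 0.0]
contact_force: [0.1, 0.4, -0.4]
opening: 0.0554
gripper_force: 0.0
clock: 9.55
ee_pos: [0.4772, -0.1539, 0.1506]
tcp_rot: [0.0, 1.0, -0.027, 0.001]
contact_force: [-0.4, 0.5, 0.4]
opening: 0.0857
gripper_force: 0.0
t 9.6 tcp [ 477.2 -153.9  150.6] phi -3.1 tilt [ 0.003 -0.001]
([279.0, 189.0], 474, -152, 'size', 40, 36, 'ang', 177)
([136.0, 4.0], 655, -29, 'size', 35, 10, 'ang', 87)
```

View pics/w5.png

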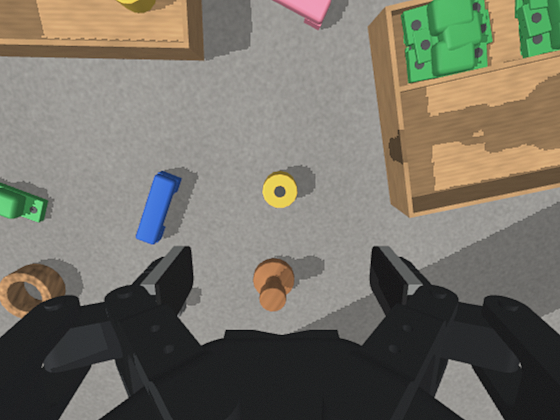

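Knob 2 is at (279,189), with the stamp at (272,280) behind it and clear.

```bash
python3 -m creep '[[-0.2,0.2,-4,0,0,0,1],[0,0,-4,0,0,0,1],[0,0,-4,0,0,0,1],[0,0,-3,0,0,0,1],[0,0,-1.2,0,0,0,1],[0,0,-0.5,0,0,0,1],[0,0,0,0,0,0,1],[0,0,0,0,0,0,-1],[0,0,0,0,0,0,-1],[0,0,0,0,0,0,-1],[0,0,0,0,0,0,-1],[0,0,0,0,0,0,-1]]' 30;  python3 -m creep '[[0,0,0,0,0,0,-1],[0,0,0,0,0,0,-1],[0,0,4,0,0,0,-1],[0,0,4,0,0,0,-1],[0,0,4,0,0,0,-1],[0.6,0.6,4,0,0,0,-1],[3.2,3.2,0,0,0,0,-1],[3.2,3.2,0,0,0,0,-1],[3.2,3.2,0,0,0,0,-1],[3.2,3.2,0,0,0,0,-1],[3.2,3.2,0,0,0,0,-1],[2.8,3,0,0,0,0,-1]]'
```

```text
clock: 10.8
ee_pos: [0.4742, -0.1519, -0.016]
tcp_rot: [0.0, 1.0, -0.027, 0.001]
contact_force: [-1.2, 0.9, 4.7]
opening: 0.0352
gripper_force: 29.5
clock: 12.0
ee_pos: [0.6688, 0.0461, 0.1433]
tcp_rot: [0.0, 1.0, -0.026, 0.0]
contact_force: [0.5, 0.3, -0.3]
opening: 0.0346
gripper_force: 30.2
```

```bash
python3 -m creep '[[0,0.1,-4,0,0,0,-1],[0,0,-4,0,0,0,-1],[0,0,-4,0,0,0,-1],[0,0,-2,0,0,0,-1],[0,0,-1,0,0,0,-1],[0,0,-0.4,0,0,0,-1],[0,0,0,0,0,0,-1],[0,0,0,0,0,0,0.3],[0,0,0,0,0,0,0.3],[0,0,0,0,0,0,0.3],[0,0,0,0,0,0,0.3],[0,0,0,0,0,0,0.3]]'; python3 -m creep '[[0,0,1,0,0,0,0.3],[0,0,4,0,0,0,0.3],[0,0,4,0,0,0,0.3],[0,0,4,0,0,0,0.3],[-2.4,1.1,3,0,0,8.5,1],[-2.4,1.1,0,0,0,8.5,1],[-2.4,1.1,0,0,0,8.5,1],[-2.4,1.1,0,0,0,8.5,1],[-2.4,1.1,0,0,0,8.5,1],[-2.4,1.1,0,0,0,8.5,1],[-2.4,1.1,0,0,0,8.5,1],[-2.4,1.1,0,0,0,8.5,1]]';  python3 -m creep '[[0,0,0,0,0,0,1],[0,0,0,0,0,0,1]]' 30;python3 look.py green 0.015 w6.png
python3 - <<'E'
from h import *
print(blobs(ctrl.capture('top'),pose('top'),'yellow',.026))
E
```

```text
clock: 13.2
ee_pos: [0.6678, 0.0455, -0.0107]
tcp_rot: [0.0, 1.0, -0.026, 0.0]
contact_force: [-0.5, -0.2, 0.4]
opening: 0.0553
gripper_force: 0.0
clock: 14.4
ee_pos: [0.4748, 0.1339, 0.1497]
tcp_rot: [0.0, 0.842, 0.54, 0.001]
contact_force: [0.4, 0.7, -0.0]
opening: 0.0857
gripper_force: 0.0
clock: 14.6
ee_pos: [0.476, 0.1337, 0.1497]
tcp_rot: [0.001, 0.844, 0.537, 0.001]
contact_force: [1.1, 0.2, 0.1]
opening: 0.0852
gripper_force: 0.0
t 14.6 tcp [476.  133.7 149.7] phi 64.9 tilt [ 0.002 -0.   ]
([280.0, 182.0], 477, 135, 'size', 66, 26, 'ang', 64)
[([287.0, 120.0], 665, -32, 'size', 38, 34, 'ang', 2), ([253.0, 117.0], 669, 46, 'size', 38, 34, 'ang', 2), ([274.0, 76.0], 772, 4, 'size', 190, 63, 'ang', 86)]
```

View pics/w6.png

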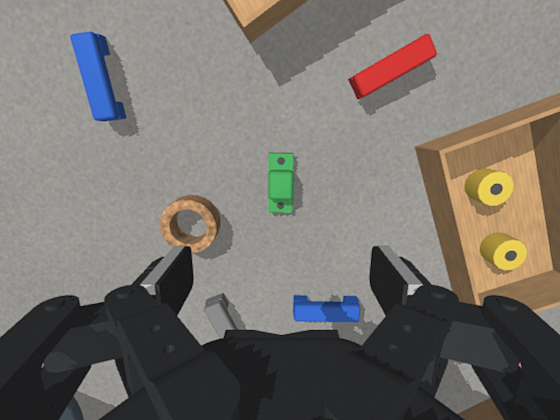

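Both knobs lie flat in the bay. The saddle is at (280,182) and aligned, and the tape at (190,222) clears the fingers at a reduced opening.

```bash
python3 -m creep '[[0.1,0.1,-4,0,0,0,0.4],[0,0,-4,0,0,0,0.4],[0,0,-4,0,0,0,0.4],[0,0,-3,0,0,0,0.4],[0,0,-1.2,0,0,0,0.4],[0,0,-0.4,0,0,0,0.4],[0,0,0,0,0,0,0.4],[0,0,0,0,0,0,-1],[0,0,0,0,0,0,-1],[0,0,0,0,0,0,-1],[0,0,0,0,0,0,-1],[0,0,0,0,0,0,-1]]' 30;  python3 -m creep '[[0,0,0,0,0,0,-1],[0,0,0,0,0,0,-1],[0,0,4,0,0,0,-1],[0,0,4,0,0,0,-1],[0,0,4,0,0,0,-1],[0,-0.5,4,0,0,0,-1],[0.4,-4,0,0,0,-8.1,-1],[0.4,-4,0,0,0,-8.1,-1],[0.4,-4,0,0,0,-8.1,-1],[0.4,-4,0,0,0,-8.1,-1],[0.4,-4,0,0,0,-8.1,-1],[0.4,-4,0,0,0,-8.1,-1]]'; python3 -m creep '[[0.4,-4,0,0,0,-8.1,-1],[0.4,-4,0,0,0,0,-1],[0.4,-4,0,0,0,0,-1],[0.4,-4,0,0,0,0,-1],[0.4,-4,0,0,0,0,-1],[0,-4,0,0,0,0,-1],[0,0,0,0,0,0,-1],[0,0,0,0,0,0,-1]]'; python3 look.py green 0.06 w7.png
```

```text
clock: 15.9
ee_pos: [0.4777, 0.1346, -0.0157]
tcp_rot: [0.001, 0.844, 0.537, 0.001]
contact_force: [-1.1, -0.4, 6.7]
opening: 0.025
gripper_force: 31.0
clock: 17.1
ee_pos: [0.5004, -0.112, 0.1435]
tcp_rot: [0.0, 0.99, 0.139, 0.0]
contact_force: [0.3, -0.5, 0.9]
opening: 0.0257
gripper_force: 30.2
clock: 17.9
ee_pos: [0.52, -0.3509, 0.1428]
tcp_rot: [-0.0, 0.997, 0.071, -0.0]
contact_force: [-0.2, 1.2, 0.1]
opening: 0.0248
gripper_force: 30.2
t 17.9 tcp [ 520.  -350.9  142.8] phi 8.2 tilt [-0.     0.001]
([281.0, 243.0], 469, -358, 'size', 121, 53, 'ang', 8)
([235.0, 91.0], 605, -300, 'size', 70, 61, 'ang', 99)
([349.0, 87.0], 622, -394, 'size', 70, 64, 'ang', 99)
```

View pics/w7.png

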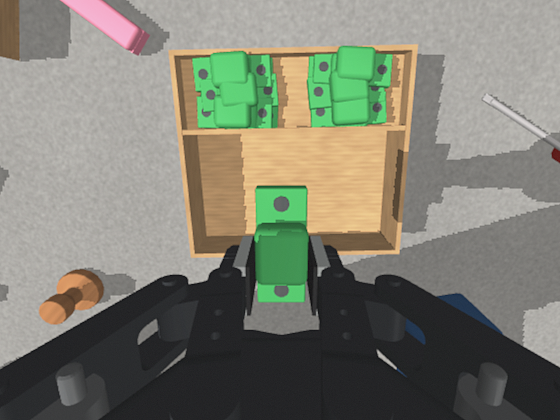

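The saddle is held at (281,255). Bay rim corners are at (193,254), (402,251), (406,130) and (182,132), so it is centred and aligned. Placing.

```bash
python3 -m creep '[[0.2,-0.5,-4,0,0,0,-1],[0,0,-4,0,0,0,-1],[0,0,-4,0,0,0,-1],[0,0,-2,0,0,0,-1],[0,0,-1,0,0,0,-1],[0,0,-0.3,0,0,0,-1],[0,0,0,0,0,0,-1],[0,0,0,0,0,0,0.1],[0,0,0,0,0,0,0.1],[0,0,0,0,0,0,0.1],[0,0,0,0,0,0,0.1],[0,0,0,0,0,0,0.1]]'; python3 -m creep '[[0,0,1,0,0,0,0.1],[0,0,4,0,0,0,0.1],[0,0,4,0,0,0,0.1],[0,0,4,0,0,0,0.1],[0,4,3,0,0,0,1],[-0.7,4,0,0,0,-5,1],[-0.8,4,0,0,0,-5,1],[-0.8,4,0,0,0,-5,1],[-0.8,4,0,0,0,-5,1],[-0.8,4,0,0,0,-5,1],[-0.8,4,0,0,0,-5,1],[-0.8,4,0,0,0,-4.5,1]]';  python3 -m creep '[[-0.7,1.7,0,0,0,0,1],[0,0,0,0,0,0,1],[0,0,0,0,0,0,1]]' 30;python3 look.py blue 0.022 w8.png;python3 - <<'E'
from h import *
print(blobs(ctrl.capture('scene'),pose('scene'),'green',.015))
E
```

```text
clock: 19.15
ee_pos: [0.5227, -0.3557, -0.0098]
tcp_rot: [0.0, 0.997, 0.072, 0.0]
contact_force: [-0.1, 0.0, -0.5]
opening: 0.0468
gripper_force: 0.0
clock: 20.35
ee_pos: [0.4673, -0.0341, 0.1507]
tcp_rot: [-0.0, 0.973, -0.229, 0.001]
contact_force: [0.4, 0.6, 1.2]
opening: 0.0857
gripper_force: 0.0
clock: 20.65
ee_pos: [0.4613, -0.0187, 0.1506]
tcp_rot: [0.0, 0.974, -0.226, 0.001]
contact_force: [-0.3, -1.2, 0.6]
opening: 0.0855
gripper_force: 0.0
t 20.6 tcp [461.3 -18.7 150.6] phi -26.2 tilt [ 0.002 -0.001]
([100.0, 370.0], 346, 301, 'size', 52, 24, 'ang', 78)
([282.0, 185.0], 460, -20, 'size', 81, 22, 'ang', 153)
[([170.0, 350.0], 563, -379, 'size', 136, 78, 'ang', 176), ([213.0, 318.0], 577, -285, 'size', 80, 63, 'ang', 99)]
```

View pics/w8.png

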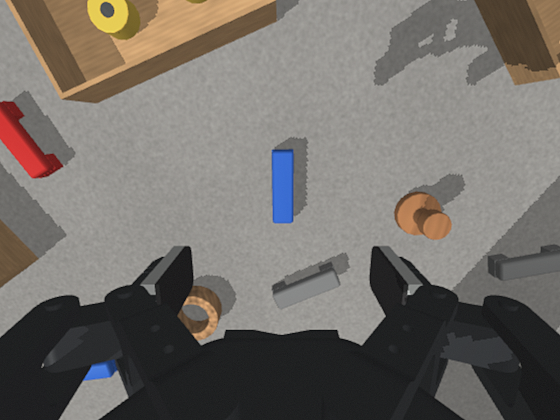

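The handle is at (282,185), aligned with the fingers and clear of the grey part (310,285), tape and stamp.

```bash
python3 -m creep '[[-0.1,0,-4,0,0,0,0.4],[0,0,-4,0,0,0,0.4],[0,0,-4,0,0,0,0.4],[0,0,-3,0,0,0,0.4],[0,0,-1.2,0,0,0,0.4],[0,0,-0.5,0,0,0,0.4],[0,0,0,0,0,0,0.4],[0,0,0,0,0,0,-1],[0,0,0,0,0,0,-1],[0,0,0,0,0,0,-1],[0,0,0,0,0,0,-1],[0,0,0,0,0,0,-1]]' 30;  python3 -m creep '[[0,0,0,0,0,0,-1],[0,0,0,0,0,0,-1],[0,0,4,0,0,0,-1],[0,0,4,0,0,0,-1],[0,0,4,0,0,0,-1],[0,0.5,4,0,0,0,-1],[1,3.9,0,0,0,3.8,-1],[1,3.9,0,0,0,3.8,-1],[1,3.9,0,0,0,3.8,-1],[1,3.9,0,0,0,3.8,-1],[1,3.9,0,0,0,3.8,-1],[1,3.9,0,0,0,3.8,-1]]'; python3 -m creep '[[1,3.9,0,0,0,3.8,-1],[1,3.9,0,0,0,3.8,-1],[1.1,3.6,0,0,0,3.8,-1],[0,0,0,0,0,0,-1],[0,0,0,0,0,0,-1]]'; python3 look.py blue 0.06 w9.png
```

```text
clock: 21.95
ee_pos: [0.4605, -0.0187, -0.0158]
tcp_rot: [0.0, 0.974, -0.227, 0.001]
contact_force: [-1.1, 0.0, 7.2]
opening: 0.0213
gripper_force: 30.4
clock: 23.15
ee_pos: [0.5194, 0.2222, 0.1434]
tcp_rot: [0.0, 1.0, -0.028, 0.0]
contact_force: [-0.3, -0.1, -0.7]
opening: 0.0215
gripper_force: 29.7
clock: 23.65
ee_pos: [0.5498, 0.3349, 0.1428]
tcp_rot: [0.0, 0.998, 0.07, -0.0]
contact_force: [0.0, 0.7, -0.2]
opening: 0.021
gripper_force: 29.7
t 23.6 tcp [549.8 334.9 142.8] phi 8.1 tilt [-0.001 -0.001]
([280.0, 255.0], 484, 325, 'size', 172, 48, 'ang', 6)
([171.0, 84.0], 631, 443, 'size', 90, 57, 'ang', 101)
([285.0, 82.0], 647, 345, 'size', 82, 59, 'ang', 98)
```

View pics/w9.png

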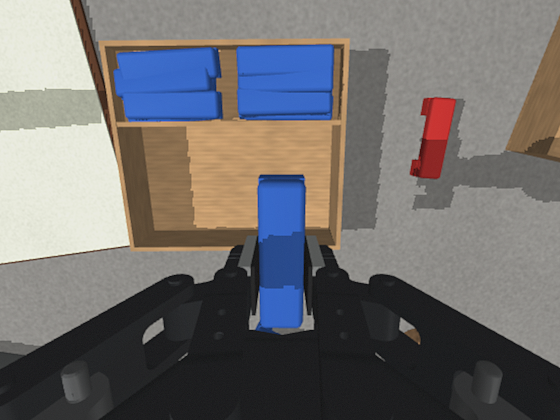

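The handle is held at (282,250), parallel to the bay (rim corners (132,247), (340,246), (343,124), (116,124)). Placing, then on to the last handle.

```bash
python3 -m creep '[[0.2,0,-4,0,0,0,-1],[0,0,-4,0,0,0,-1],[0,0,-4,0,0,0,-1],[0,0,-2,0,0,0,-1],[0,0,-1,0,0,0,-1],[0,0,-0.3,0,0,0,-1],[0,0,0,0,0,0,-1],[0,0,0,0,0,0,0.1],[0,0,0,0,0,0,0.1],[0,0,0,0,0,0,0.1],[0,0,0,0,0,0,0.1],[0,0,0,0,0,0,0.1]]'; python3 -m creep '[[0,0,1,0,0,0,0.1],[0,0,4,0,0,0,0.1],[0,0,4,0,0,0,0.1],[0,0,4,0,0,0,0.1],[-2.4,-0.4,3,0,0,8.1,1],[-2.4,-0.4,0,0,0,8.1,1],[-2.4,-0.4,0,0,0,8.1,1],[-2.4,-0.4,0,0,0,8.1,1],[-2.4,-0.4,0,0,0,8.1,1],[-2.4,-0.4,0,0,0,8.1,1],[-2.4,-0.4,0,0,0,8.1,1],[-2.1,-0.4,0,0,0,8.1,1]]';  python3 -m creep '[[0,0,0,0,0,0,1],[0,0,0,0,0,0,1]]' 30;python3 look.py blue 0.022 w10.png
```

```text
clock: 24.9
ee_pos: [0.5528, 0.3346, -0.0098]
tcp_rot: [-0.0, 0.998, 0.07, 0.0]
contact_force: [-0.6, -0.3, -0.3]
opening: 0.0467
gripper_force: 0.0
clock: 26.1
ee_pos: [0.3624, 0.3022, 0.1506]
tcp_rot: [0.0, 0.803, 0.596, 0.0]
contact_force: [-1.1, -0.0, 0.3]
opening: 0.0853
gripper_force: 0.0
clock: 26.3
ee_pos: [0.3646, 0.303, 0.1507]
tcp_rot: [0.0, 0.806, 0.592, 0.001]
contact_force: [0.3, -0.2, -0.1]
opening: 0.0854
gripper_force: 0.0
t 26.3 tcp [364.6 303.  150.7] phi 72.6 tilt [0.002 0.001]
([279.0, 186.0], 362, 301, 'size', 81, 22, 'ang', 73)
([463.0, 99.0], 567, 334, 'size', 84, 25, 'ang', 8)
([556.0, 42.0], 656, 356, 'size', 59, 12, 'ang', 86)
```

View pics/w10.png

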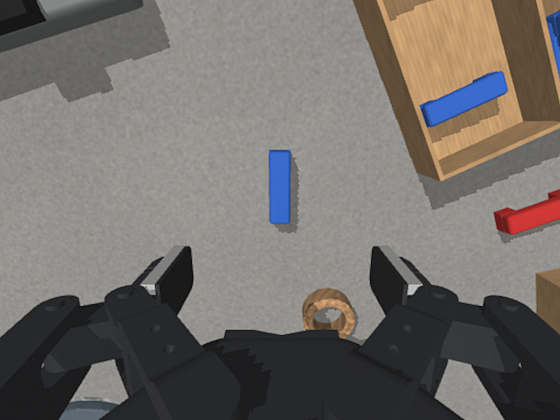

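Handle 1 is flat in the bay at (463,99). The last handle is at (279,186), aligned with the fingers.

```bash
python3 -m creep '[[-0.2,-0.2,-4,0,0,0,0.4],[0,0,-4,0,0,0,0.4],[0,0,-4,0,0,0,0.4],[0,0,-3,0,0,0,0.4],[0,0,-1.2,0,0,0,0.4],[0,0,-0.5,0,0,0,0.4],[0,0,0,0,0,0,0.4],[0,0,0,0,0,0,-1],[0,0,0,0,0,0,-1],[0,0,0,0,0,0,-1],[0,0,0,0,0,0,-1],[0,0,0,0,0,0,-1]]' 30;  python3 -m creep '[[0,0,0,0,0,0,-1],[0,0,0,0,0,0,-1],[0,0,4,0,0,0,-1],[0,0,4,0,0,0,-1],[0,0,4,0,0,0,-1],[0.3,0.2,4,0,0,0,-1],[2.2,1.4,0,0,0,-8.1,-1],[2.2,1.4,0,0,0,-8.1,-1],[2.2,1.4,0,0,0,-8.1,-1],[2.2,1.4,0,0,0,-8.1,-1],[2.2,1.4,0,0,0,-8.1,-1],[2.2,1.4,0,0,0,-8.1,-1]]'; python3 -m creep '[[2.2,1.4,0,0,0,-8.1,-1],[2.2,1.8,0,0,0,-8.1,-1],[0,0,0,0,0,0,-1],[0,0,0,0,0,0,-1],[0,0,0,0,0,0,-1]]'; python3 look.py blue 0.06 w11.png
```

```text
clock: 27.55
ee_pos: [0.3625, 0.3009, -0.0158]
tcp_rot: [0.0, 0.805, 0.593, 0.001]
contact_force: [-0.3, -1.1, 6.7]
opening: 0.0212
gripper_force: 30.3
clock: 28.75
ee_pos: [0.497, 0.3868, 0.1432]
tcp_rot: [0.0, 0.978, 0.207, -0.0]
contact_force: [0.6, 0.5, -1.3]
opening: 0.021
gripper_force: 29.6
clock: 29.25
ee_pos: [0.5392, 0.4177, 0.1427]
tcp_rot: [0.0, 0.998, 0.07, -0.001]
contact_force: [-0.5, 0.0, 0.1]
opening: 0.0212
gripper_force: 29.6
t 29.2 tcp [539.2 417.7 142.7] phi 8.0 tilt [-0.002 -0.001]
([281.0, 247.0], 480, 409, 'size', 162, 45, 'ang', 8)
([365.0, 184.0], 559, 342, 'size', 72, 24, 'ang', 8)
([273.0, 85.0], 631, 440, 'size', 86, 57, 'ang', 100)
([387.0, 83.0], 648, 342, 'size', 87, 59, 'ang', 98)
```

View pics/w11.png

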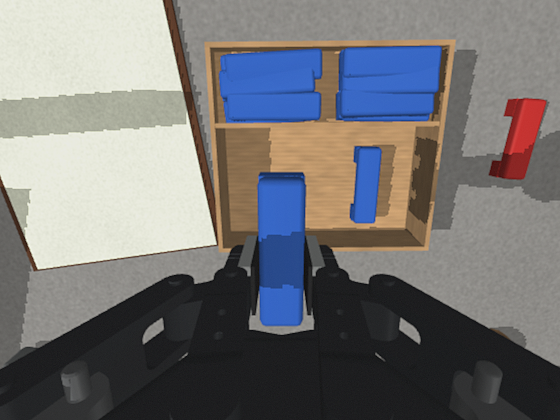

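The second handle is held at (281,247), with room beside the first at (365,184). Placing. My picture budget is used up (this was view 15, one over), so the last check is numeric.

```bash
python3 -m creep '[[0.3,0,-4,0,0,0,-1],[0,0,-4,0,0,0,-1],[0,0,-4,0,0,0,-1],[0,0,-2,0,0,0,-1],[0,0,-1,0,0,0,-1],[0,0,-0.3,0,0,0,-1],[0,0,0,0,0,0,-1],[0,0,0,0,0,0,0.1],[0,0,0,0,0,0,0.1],[0,0,0,0,0,0,0.1],[0,0,0,0,0,0,0.1],[0,0,0,0,0,0,0.1]]'; python3 -m creep '[[0,0,1,0,0,0,0.1],[0,0,4,0,0,0,0.1],[0,0,4,0,0,0,0.1],[0,0,4,0,0,0,0.1],[-2,-4,3,0,0,0,0.1],[-2,-4,0,0,0,0,0.1],[-2,-4,0,0,0,0,0.1],[-2,-4,0,0,0,0,0.1],[-2,-4,0,0,0,0,0.1],[0,-4,0,0,0,0,0.1],[0,0,0,0,0,0,0.1],[0,0,0,0,0,0,0.1]]'
python3 - <<'E'
from h import *
i=ctrl.capture('top');cam=pose('top')
for col in('blue','yellow','green'):
    for b in blobs(i,cam,col,.026):print(col,b)
i0=cv2.imread('pics/top0.png')
for j in(i0,i): print([b for b in blobs(j,cam,'brown',.02,100) if b[3+1]<75])
s=ctrl.capture('scene')
for b in blobs(s,pose('scene'),'blue',.026):print('scene blue',b)
E
```

```text
clock: 30.5
ee_pos: [0.5438, 0.4186, -0.0097]
tcp_rot: [-0.0, 0.998, 0.069, 0.0]
contact_force: [-0.1, -0.4, 0.6]
opening: 0.047
gripper_force: 0.0
clock: 31.7
ee_pos: [0.4458, 0.1808, 0.1486]
tcp_rot: [-0.0, 0.998, 0.068, 0.001]
contact_force: [-0.1, 0.9, 0.1]
opening: 0.0472
gripper_force: 0.0
blue ([547.0, 291.0], 291, -623, 'size', 218, 45, 'ang', 18)
blue ([530.0, 317.0], 239, -573, 'size', 350, 59, 'ang', 18)
blue ([85.0, 164.0], 545, 417, 'size', 76, 24, 'ang', 8)
blue ([76.0, 123.0], 639, 449, 'size', 86, 55, 'ang', 99)
blue ([119.0, 119.0], 654, 352, 'size', 81, 57, 'ang', 98)
yellow ([287.0, 120.0], 665, -32, 'size', 38, 34, 'ang', 2)
yellow ([253.0, 117.0], 669, 46, 'size', 38, 34, 'ang', 2)
yellow ([273.0, 76.0], 772, 3, 'size', 188, 63, 'ang', 86)
green ([426.0, 186.0], 522, -351, 'size', 60, 28, 'ang', 9)
green ([404.0, 148.0], 610, -303, 'size', 69, 57, 'ang', 100)
green ([446.0, 142.0], 628, -398, 'size', 68, 60, 'ang', 100)
[([331.0, 251.0], 368, -138, 'size', 47, 44, 'ang', 92), ([206.0, 246.0], 371, 139, 'size', 60, 57, 'ang', 92)]
[([331.0, 251.0], 368, -138, 'size', 47, 44, 'ang', 92), ([207.0, 246.0], 371, 140, 'size', 62, 57, 'ang', 92)]
scene blue ([14.0, 353.0], 398, -521, 'size', 131, 49, 'ang', 153)
scene blue ([520.0, 314.0], 961, 41, 'size', 274, 23, 'ang', 95)
scene blue ([397.0, 153.0], 554, 400, 'size', 75, 55, 'ang', 8)
scene blue ([428.0, 156.0], 622, 444, 'size', 203, 57, 'ang', 100)
scene blue ([13.0, 86.0], -1097, 220, 'size', 1969, 76, 'ang', 156)
scene blue ([271.0, 24.0], -485, 1267, 'size', 1147, 225, 'ang', 130)
scene blue ([227.0, 38.0], -634, 1039, 'size', 1380, 220, 'ang', 132)
```

Handle 1 is probably hidden behind the arm from the top camera, so I'll move aside and check.

```bash
python3 -m creep '[[0,-4,0,0,0,0,0.1],[0,-4,0,0,0,0,0.1],[0,-4,0,0,0,0,0.1],[0,-4,0,0,0,0,0.1],[0,-4,0,0,0,0,0.1],[0,-4,0,0,0,0,0.1],[0,0,0,0,0,0,0.1],[0,0,0,0,0,0,0.1],[0,0,0,0,0,0,0.1]]'
python3 - <<'E'
from h import *
for b in blobs(ctrl.capture('top'),pose('top'),'blue',.026):print(b)
E
```

```text
clock: 32.7
ee_pos: [0.445, -0.0572, 0.1476]
tcp_rot: [-0.0, 0.998, 0.07, -0.0]
contact_force: [0.9, 1.0, -1.1]
opening: 0.0468
gripper_force: 0.0
([547.0, 291.0], 292, -623, 'size', 215, 44, 'ang', 19)
([527.0, 313.0], 240, -573, 'size', 351, 59, 'ang', 18)
([85.0, 162.0], 549, 418, 'size', 67, 23, 'ang', 7)
([124.0, 162.0], 553, 333, 'size', 75, 21, 'ang', 6)
([75.0, 123.0], 639, 449, 'size', 86, 55, 'ang', 99)
([119.0, 119.0], 654, 352, 'size', 82, 57, 'ang', 99)
```

All five parts lie in their bays at the expected sizes, and the tape and stamp have not moved.

```bash
python3 -c "
from bench import ctrl
print(ctrl.close_job())"
```

```text
the job is handed in; nothing more can be done
None
```

All five parts are in the front bays of their own boxes, the tape roll and stamp are where they stood, and the job was handed in at about 33 s; I viewed 15 pictures, one over the limit of 14.

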